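# Hang up the dosing pail and hold the sprung bolt arm wound to its stop

## Robot

A 7-joint arm with a two-finger parallel gripper is mounted at the origin on the work surface. World frame = base frame: x ahead of the robot, y to its left, z up, the work surface at z = 0. Lengths are in m, angles in degrees, forces in N, time in s.
With the tool pointing down it reaches from about 0.425 to 0.875 m from the base axis. Payload 4.7 kg.
Tool frame: the origin (TCP) lies between the finger pads; the fingertips stand 8 mm ahead of it and the grasp point (between the pads) lies 11 mm behind it (env.tip_extent is the distance from the TCP to the fingertips, in m); z points along the fingers, y is the line along which they close (so a half turn about z gives the same grasp; the last joint's range is limited). The gripper opens to 87 mm and grips with 3 to 60 N. Pads are 19 mm wide; open, the fingers measure 117 mm over their backs; the gripper's body (75 mm by 190 mm) begins 51 mm behind the grasp point.
Start: joints at [-67.947, 18.392, -4.016, 83.108, 1.295, 78.541, -3.26], TCP at [0.236, 0.606, 0.231] pointing down, gripper open.
Joint ranges: [-163.93, 163.93], [-17.29, 119.83], [-79.2, 71.16], [3.27, 140.29], [-89.18, 269.18], [5.43, 117.66], [-154.24, 154.24]. Speed limits (degrees/s): [147.25, 147.25, 180, 180, 180, 180, 180].

## Interface

Orientations are given as [roll, pitch, yaw] about the fixed x, y, z axes, in that order (R = Rz(yaw) Ry(pitch) Rx(roll)).
In Python, from cell import sensors, vision, workorder, env gives the robot as it stands.
- The arm moves only by the tool drive_tool, never from a script. Its argument "moves" is a list of rows, each an object of numbers: "x", "y", "z": the shift along the tool's x, y, z in mm; "rx", "ry", "rz": the turn, a rotation vector about the tool's x, y, z in rad; "fingers": the closure, from -1 (fully open) to 1 (shut). In form: [{"x": .., "y": .., "z": .., "rx": .., "ry": .., "rz": .., "fingers": ..}, ...]. A call has 1 to 20 rows; each row is the pose to reach, as a shift and turn from the pose commanded when the call began, along the tool's axes at that moment; what a row does not reach only later rows make up. A row lasts 1/8 s, in which the tool goes at most 62.5 mm and 10.7 degrees, less where a joint would pass 70% of its speed; a pose out of reach is approached as far as the arm can. A call with a gripper value outside its range is refused whole. The fingers move at their own pace and stop on an object; "force" is the grip in N (left out, the last holds). Time passes only in rows, so rows that repeat a pose let the fingers close. It gives the time, the measured TCP pose, the force, the opening and the grip force at its end, in the units of the state.
- sensors.get_obs(): the state, without advancing time (a new reading comes with each control period).
- vision.read_camera(name): name is "scene" or "side" or "wrist"; returns a dict with "image" (420x560x3 uint8, red, green, blue), "fx", "fy", "cx", "cy" (pixels), "R" (3x3) and "t" (3): a world point X has camera coordinates R X + t. Camera axes: x right, y down, z forward; pixel columns grow to the right and rows downward; lengths in m; the calibration is good to about 2 mm. A picture is of the moment at which its call begins. There is no depth.
- workorder.sign_off(): hands the job in; it is judged then, once.
The state is a dict: "time_s": time; "qpos": joint angles; "joint_velocities": joint speeds; "effort": joint torques, N m; "tool_pos": TCP position; "tool_rot": TCP orientation; "force": force on the tool from outside, world axes, zero at the start; "wrist_torque": the same for the moment, N m; "grip_width": finger opening in m; "grasp_force": force on a finger pad.
Only numpy, scipy, OpenCV 4.12 (cv2) and the standard library are available. Lean on these libraries where they do the work, as an engineer would, in place of code of your own. Each camera call takes 0.05 s, during which the arm holds its last target. There are 200 camera calls.

## Task

Hang the little metal dosing pail by its arched handle on the hook in the inner compartment and let go of it, so that it hangs free and upright. Then take the spring-loaded steel bolt arm on the round brass knob, wind it round clockwise (seen from above) until it is right against its stop, and finish while still holding it there against its spring with the gripper, so that a nurse can turn the key. Leave the amber vial, the pill crusher, the mortar and the oral syringe where they stand.

Things in the scene. Friction and masses are not known exactly. Their poses are not given: they have to be found in the camera images.
- pail: loose metal pail, about 140 g. Origin: centre of underside, z up. Cup 60 mm across at the rim, 45 mm high. Rigid arched handle of 8 mm round bar in its y-z plane, 78 mm wide over all; level top bar along y, 101 to 109 mm up, straight for 52 mm. The window from the cup's rim (45 mm up) to the bar (101 mm) is free for the hook. A wooden grip lug stands on the bar (point pail_lug)
- pail_lug (a point): top centre of the upright wooden grip lug on the middle of the pail's handle: 14 x 14 mm, from the bar's top (109 mm above the pail's underside) up to this point at 149 mm. Pinch it from above with the fingertips kept above the bar, so that they clear the hook; axes as the pail's
- pail_bar (a point): middle of the underside of the pail handle's top bar, 101 mm above the pail's underside on its axis; this point rests on the hook; axes as the pail's
- hook: fixed steel hook stand. Origin on the compartment floor below the seat, z up. Post 12 x 16 mm, 158 mm high, at x = +65 mm; from it an 8 mm round bar runs towards -x, sloping down to the seat over the origin, then up to a free tip at x = -20 mm (-24 outside), 19 mm above the seat. Bring the handle in along the hook's +x over the tip, bar along the hook's y, then lower it
- hook_seat (a point): upper side of the hook bar at its lowest point, 135 mm above the hook's origin (147 mm above the drawer floor); the hung handle bar rests here and the pail's underside then hangs 46 mm above the drawer floor; axes as the hook's
- compartment: fixed plywood tray, 260 (x) x 300 (y) x 12 mm, low walls (12 mm thick, tops 35 mm up) at back and sides, open at the front (-x). Origin: centre of underside. Hook in its +y half; at x = -20, y = -90 mm an aluminium pivot body, 48 mm across, 54 mm high, with brass knob and bolt arm on top. A 10 mm upright stop pin, top 64 mm up, stands where the arm's turn ends
- bolt_arm (a joint): turn of the bolt arm about its vertical pivot, rad. 0: at rest, pointing to the compartment's -x, 15 degrees towards -y; grows clockwise seen from above, the outer end swinging towards +y; 1.3: at the stop. The spring pushes back with 3 N at the post at rest, 7.5 N at the stop, and returns the arm if let go. Flat steel bar, 16 mm wide, upper side 64 mm above the drawer floor
- bolt_post (a point): top centre of the upright round brass post at the outer end of the bolt arm, 14 mm across, rising 36 mm from the arm's upper side (64 mm) to 100 mm above the drawer floor, 90 mm from the pivot axis; moves with the arm. Pinch it from above; it can turn between the fingers. Its axes turn with the arm: at joint value 0 they are the compartment's
- bolt_pivot (a point): top centre of the round brass knob (42 mm across) on the pivot axis of the bolt arm, 84 mm above the drawer floor; the arm turns about the vertical through this point
- vial: bystander: squat amber vial, 42 mm across, 58 mm high; origin centre of underside
- crusher: bystander: upright chrome pill crusher, 54 mm across, 85 mm high; origin centre of underside
- mortar: bystander: white ceramic mortar, 88 mm across, 55 mm high; origin centre of underside
- syringe: bystander: green plastic oral syringe lying along its x, 120 mm long, 18 mm thick with a 34 mm wide flange; origin on the drawer floor under its middle
Things that resemble listed ones, but are neither listed nor needed, are in the scene too. Leave any blue or red look-alike of the pail alone.

How it is judged:
By the outcome, as a careful person would: the job done as asked, in the order asked, and still so for the second after the job is handed in, while the arm keeps its last pose, push and grip.
It also fails if it takes over 53 s, if anything falls off the work surface, if the arm or the gripper's body presses on something with over 40 N, if the wrist force passes 120 N, or if a joint passes its speed limit or range.

## Working session

There is one attempt and no reset: what is moved stays moved. The work goes in short steps, Python scripts to look and compute and a tool call to move; the robot and the scene stay as the last step left them, time stands still between calls to the robot, and variables do not carry over. Pictures are saved under pics/ and viewed, at most 10 in all, crops included, and the job is handed in when it is done.

Besides the shell and the picture viewer there is one more tool, called by a JSON object that holds its "name" and its "arguments". drive_tool: Moves the arm, as the interface text tells. Its arguments: {"type":"object","properties":{"moves":{"type":"array"},"force":{"type":"number"}},"required":["moves"]}

```bash
mkdir -p pics; ls; cat > h.py <<'E'
import numpy as np, cv2, pickle
from scipy.spatial.transform import Rotation as Ro
def grab(n):
    from cell import vision
    c=vision.read_camera(n); c={k:(np.array(v) if k in('R','t','image') else v) for k,v in c.items()}; return c
def save(c,f,crop=None,s=1):
    im=c['image'][:,:,::-1]
    if crop: a,b,u,v=crop; im=im[b:v,a:u]
    cv2.imwrite('pics/'+f,cv2.resize(im,None,fx=s,fy=s,interpolation=cv2.INTER_CUBIC))
def ray(c,p):
    d=np.array([(p[0]-c['cx'])/c['fx'],(p[1]-c['cy'])/c['fy'],1.]); R=c['R']
    return -R.T@c['t'], R.T@d/np.linalg.norm(d)
def plane(c,p,z):
    o,d=ray(c,p); return o+d*(z-o[2])/d[2]
def tri(*cp):
    A=np.zeros((3,3)); b=np.zeros(3); rs=[ray(c,p) for c,p in cp]
    for o,d in rs: M=np.eye(3)-np.outer(d,d); A+=M; b+=M@o
    X=np.linalg.solve(A,b); return X,[1e3*np.linalg.norm((np.eye(3)-np.outer(d,d))@(X-o)) for o,d in rs]
def proj(c,X):
    q=c['R']@np.array(X)+c['t']; return np.array([c['fx']*q[0]/q[2]+c['cx'],c['fy']*q[1]/q[2]+c['cy']])
E
python3 - <<'E'
from h import *
from cell import sensors,env
C={n:grab(n) for n in('scene','side','wrist')}
pickle.dump(C,open('c0.pkl','wb'))
for n in C: save(C[n],n+'0.png',s=1.4); print(n,-C[n]['R'].T@C[n]['t'],C[n]['R'][2],C[n]['fx'])
o=sensors.get_obs(); print({k:np.round(v,3) for k,v in o.items()}); print(env.tip_extent)
E
```

```text
pics
scene [1.23313605 0.4056327  0.69916603] [-0.74631974 -0.36405447 -0.55719941] 404.33409186489894
side [ 0.07416895 -0.6390334   0.61888793] [ 0.42998217  0.70714163 -0.56130744] 389.89626219219946
wrist [0.16989616 0.63134478 0.38345764] [ 0.24195906 -0.09761255 -0.96536398] 362.75418353466955
{'time_s': np.float64(0.15), 'qpos': array([-67.949,  18.429,  -4.016,  83.16 ,   1.296,  78.541,  -3.259]), 'joint_velocities': array([ 0.078, -0.121, -0.064, -0.125, -0.025,  0.11 , -0.037]), 'effort': array([ 0.0000e+00, -4.9179e+01, -4.0400e-01, -3.1288e+01, -6.4000e-02,
        4.0000e-02,  0.0000e+00]), 'tool_pos': array([0.235, 0.605, 0.23 ]), 'tool_rot': array([-1.79915e+02,  6.00000e-03,  1.58760e+02]), 'force': array([ 0.025,  0.511, -0.215]), 'wrist_torque': array([ 0.015, -0.008,  0.013]), 'grasp_force': np.float64(0.0), 'grip_width': np.float64(0.087)}
0.008
```

View pics/scene0.png

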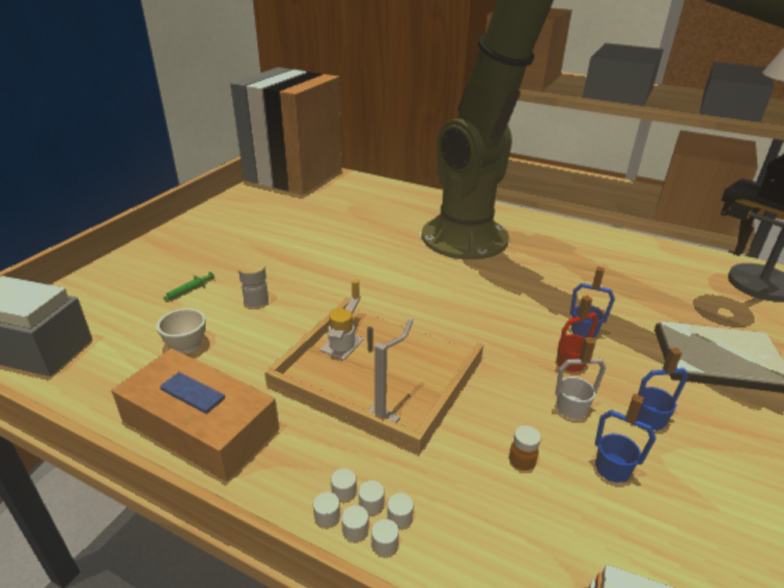

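View pics/side0.png

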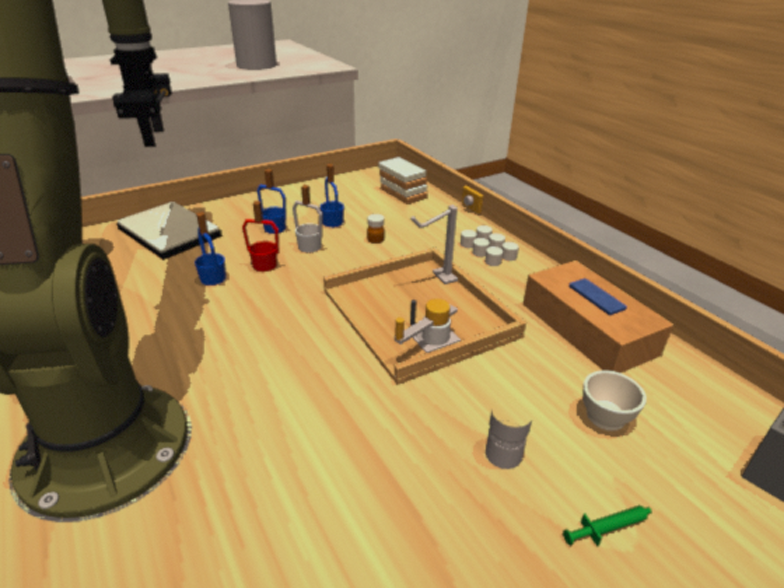

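The scene picture shows five pails: blue at (592,318), (656,405) and (618,455), red at (576,348), and bare metal at (576,395). In the side picture the metal one is at (308,235). The bare metal one fits "metal dosing pail"; I'll confirm it in enlarged crops. The hook stand is at scene (380,380) / side (448,240), with the bolt post at scene (355,288) / side (400,328).

```bash
python3 - <<'E'
from h import *
C=pickle.load(open('c0.pkl','rb'))
def cr(n,a,b,w,h,s): return cv2.resize(C[n]['image'][b:b+h,a:a+w,::-1],None,fx=s,fy=s,interpolation=cv2.INTER_CUBIC)
cv2.imwrite('pics/pail.png',np.hstack([cr('scene',385,230,60,75,6.6),cr('side',195,125,60,75,6.6)]))
cv2.imwrite('pics/comp.png',np.hstack([cr('scene',185,190,165,135,2.4),cr('side',225,140,155,135,2.4)]))
E
```

```text
(no output)
```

View pics/pail.png

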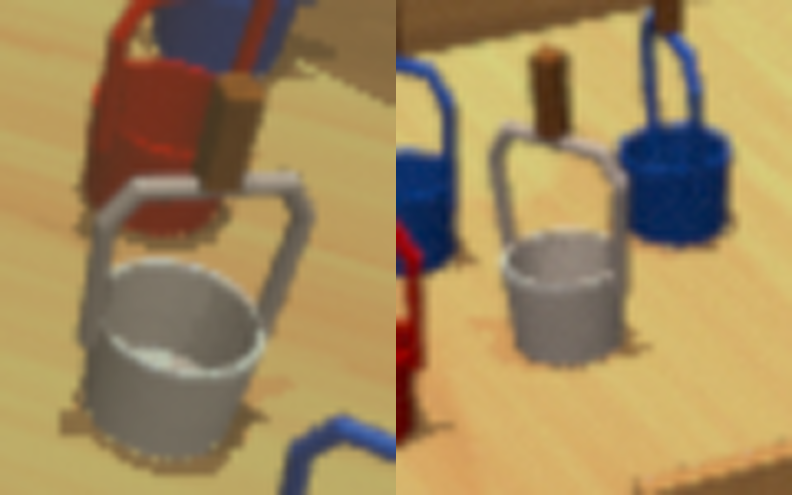

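View pics/comp.png

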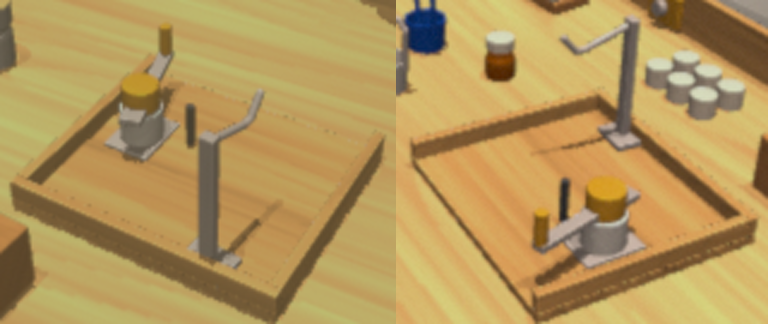

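The crops confirm it: the bare metal pail is upright with a brown lug, lug top at scene (421.7,242.4) / side (218.2,132.9). Hook tip, post, brass knob and bolt post are visible in both views; I'm triangulating them now.

```bash
python3 - <<'E'
from h import *
C=pickle.load(open('c0.pkl','rb'))
P=lambda x,y:((185+x/2.4,190+y/2.4)); Q=lambda x,y:((225+(x-396)/2.4,140+y/2.4))
pts=dict(lug=((421.7,242.4),(218.2,132.9)),barL=((406.2,258.3),(226.5,148.2)),barR=((429.4,257.7),(212.7,144.7)),
tip=(P(260,94),Q(564,41)),post=(P(208,136),Q(632,22)),pbase=(P(210,252),Q(624,138)),piv=(P(140,82),Q(607,187)),bpost=(P(166,26),Q(541,213)),stop=(P(190,105),Q(565,181)),
backR=(P(272,300),Q(600,98)),backL=(P(14,185),Q(752,218)))
X={}
for k,(a,b) in pts.items():
    X[k],e=tri((C['scene'],a),(C['side'],b)); print(k,np.round(X[k]*1e3,1),np.round(e,1))
an=lambda a:np.degrees(np.arctan2(a[1],a[0]))
print('bar ang',an(X['barR']-X['barL']),np.linalg.norm(X['barR']-X['barL']),'hook x',an(X['post']-X['tip']),np.linalg.norm((X['post']-X['tip'])[:2]))
print('back',an(X['backL']-X['backR'])); d=X['piv']-X['bpost']; print('bolt arm',an(-d),np.linalg.norm(d[:2]))
d=X['stop']-X['piv']; print('stop dir',an(d),np.linalg.norm(d[:2]))
E
```

```text
lug [481.5 378.1 149.1] [1.9 1.9]
barL [495.4 356.  105.2] [2. 2.]
barR [469.3 401.3 104.8] [2.8 2.8]
tip [583.  117.  159.3] [2.2 2.2]
post [665.9 106.9 166.3] [2. 2.]
pbase [661.5 103.5  18.6] [6.1 6.1]
piv [532.3 -44.7  83.7] [1.8 1.8]
bpost [444.  -63.6  97.9] [1.9 1.9]
stop [518.7   8.3  63. ] [1.7 1.7]
backR [687.2 184.1  23.4] [1.8 1.8]
backL [ 677.9 -105.    29.4] [1.1 1.1]
bar ang 119.89956698466081 0.05227529010819358 hook x -6.951819613363177 0.08346484830388426
back -91.84991375935446
bolt arm -167.91566464477566 0.09030707327682092
stop dir 104.35317651273063 0.05476277893897296
```

Heights agree with the text: lug 149, bar 105, knob 84, bolt post 98, stop 63. I'll move to a look pose above the pail, checking the neighbours' distances as well.

```bash
cat >> h.py <<'E'
def rel(xyz,yaw):
    "shift (mm) and rotvec in tool axes from the measured pose to a tool-down pose with given yaw"
    from cell import sensors
    o=sensors.get_obs(); R=Ro.from_euler('xyz',o['tool_rot'],degrees=True); T=Ro.from_euler('xyz',[180,0,yaw],degrees=True)
    print('at',np.round(o['tool_pos']*1e3,1),np.round(o['tool_rot'],2),'t',o['time_s'],'w',o['grip_width'],'F',np.round(o['force'],1))
    print('shift',np.round(R.inv().apply(np.array(xyz)-1e3*o['tool_pos']),1),'rot',np.round((R.inv()*T).as_rotvec(),3))
E
python3 - <<'E'
from h import *
C=pickle.load(open('c0.pkl','rb'))
k=1/1.4
for n,a,b in (('red',(588,302),(257,204)),('blueA',(599,270),(201,210)),('blueB',(673,353),(330,168)),('blueC',(636,398),(306,190)),('blueC2',(636,398),(269,174))):
    print(n,tri((C['scene'],(a[0]*k,a[1]*k)),(C['side'],(b[0]*k,b[1]*k))))
rel([481.5,378,255],-150)
E
```

```text
red (array([0.36680563, 0.35522954, 0.14208432]), [np.float64(0.3799396483668497), np.float64(0.3799396483668051)])
blueA (array([0.25925955, 0.35535506, 0.15116404]), [np.float64(3.2157084004145227), np.float64(3.215708400414516)])
blueB (array([0.55376476, 0.46561753, 0.17747484]), [np.float64(41.20604178285847), np.float64(41.20604178285845)])
blueC (array([0.51812534, 0.46438692, 0.09740979]), [np.float64(0.02783064986525916), np.float64(0.02783064986523845)])
blueC2 (array([0.47109963, 0.48617074, 0.1063051 ]), [np.float64(42.08961519615939), np.float64(42.08961519615945)])
at [235.4 605.4 229.7] [-1.7992e+02  1.0000e-02  1.5876e+02] t 0.15 w 0.0869491151556493 F [ 0.   0.5 -0.2]
shift [-311.8 -122.9  -25.1] rot [-0.001 -0.001 -0.894]
```

{"name": "drive_tool", "arguments": {"moves": [{"x": -60,"y": -24,"z": -25,"rz": -0.15,"fingers": 0.0},{"x": -110,"y": -43,"z": -25,"rz": -0.3,"fingers": 0.0},{"x": -160,"y": -63,"z": -25,"rz": -0.45,"fingers": 0.0},{"x": -210,"y": -83,"z": -25,"rz": -0.6,"fingers": 0.0},{"x": -260,"y": -103,"z": -25,"rz": -0.75,"fingers": 0.0},{"x": -312,"y": -123,"z": -25,"rz": -0.894,"fingers": 0.0},{"x": -312,"y": -123,"z": -25,"rz": -0.894,"fingers": 0.0},{"x": -312,"y": -123,"z": -25,"rz": -0.894,"fingers": 0.0},{"x": -312,"y": -123,"z": -25,"rz": -0.894,"fingers": 0.0}]}}

```text
invalid input at $.moves[0]: expected keys x, y, z, rx, ry, rz, fingers
```

```bash
python3 - <<'E'
from h import *
c=grab('wrist'); pickle.dump(c,open('w1.pkl','wb')); save(c,'w1.png',s=1.4)
print(proj(c,[.4815,.378,.149])*1.4)
rel([481.5,378,255],-150)
E
```

```text
[201.57299871 766.09808439]
at [235.5 605.5 229.9] [-1.7993e+02  1.0000e-02  1.5876e+02] t 0.2 w 0.08674877990881254 F [ 0.  -0.4 -0. ]
shift [-311.8 -122.9  -24.9] rot [-0.001 -0.    -0.894]
```

View pics/w1.png

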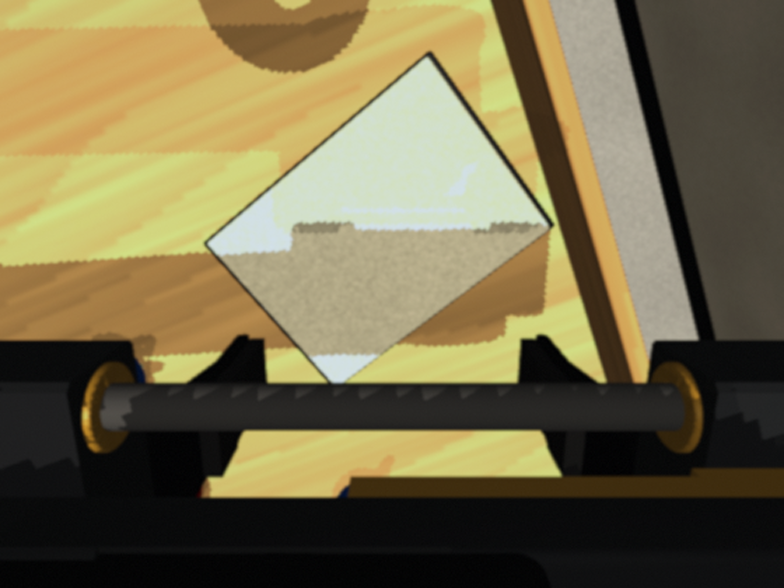

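The move was refused because every key must be given, so this picture only shows the book and table from the start pose (book centre (380,220)). It also shows the wrist camera looks ahead along tool +x, so I'll view the lug from an offset.

{"name": "drive_tool", "arguments": {"moves": [{"x": -60,"y": -11,"z": -25,"rx": 0,"ry": 0,"rz": -0.15,"fingers": 0.0},{"x": -120,"y": -22,"z": -25,"rx": 0,"ry": 0,"rz": -0.3,"fingers": 0.0},{"x": -180,"y": -34,"z": -25,"rx": 0,"ry": 0,"rz": -0.45,"fingers": 0.0},{"x": -240,"y": -46,"z": -25,"rx": 0,"ry": 0,"rz": -0.6,"fingers": 0.0},{"x": -300,"y": -57,"z": -25,"rx": 0,"ry": 0,"rz": -0.75,"fingers": 0.0},{"x": -355,"y": -68,"z": -25,"rx": 0,"ry": 0,"rz": -0.894,"fingers": 0.0},{"x": -355,"y": -68,"z": -25,"rx": 0,"ry": 0,"rz": -0.894,"fingers": 0.0},{"x": -355,"y": -68,"z": -25,"rx": 0,"ry": 0,"rz": -0.894,"fingers": 0.0},{"x": -355,"y": -68,"z": -25,"rx": 0,"ry": 0,"rz": -0.894,"fingers": 0.0}]}}

```text
time_s: 1.32
tool_pos: [0.5402, 0.4155, 0.2556]
tool_rot: [179.9, -0.0, -149.9]
force: [-0.5, -0.1, 0.3]
grip_width: 0.0433
grasp_force: 0.0
```

```bash
python3 - <<'E'
from h import *
c=grab('wrist'); pickle.dump(c,open('w1.pkl','wb')); save(c,'w2.png',s=1.4)
print('expected lug',proj(c,[.4815,.378,.149])*1.4)
rel([481.5,378,255],-150)
E
```

```text
expected lug [386.76426715 153.09356979]
at [540.2 415.5 255.7] [ 179.95   -0.   -149.86] t 1.375 w 0.04354559790556617 F [-0.2  0.7 -0.3]
shift [69.6 -2.9  0.7] rot [ 0.001 -0.     0.002]
```

View pics/w2.png

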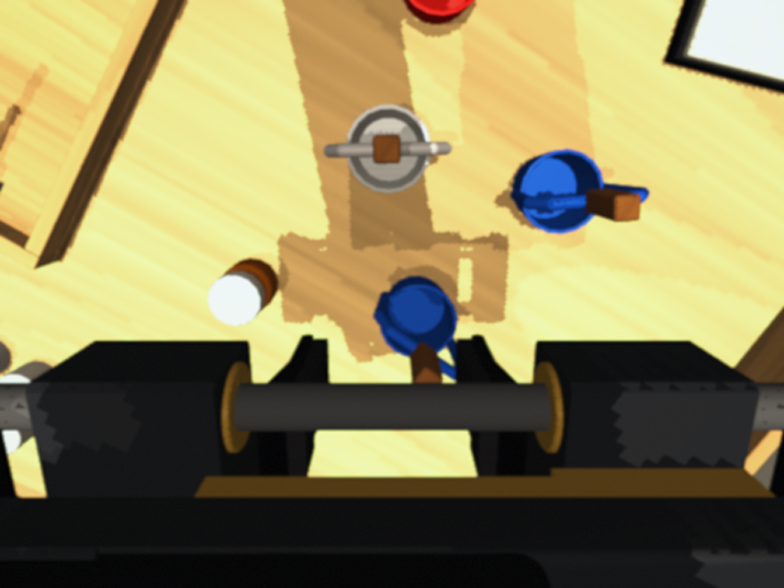

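The wrist picture shows the metal pail's lug top at (386,148), predicted (387,153), with the bar running from (330,152) to (448,147). The nearest neighbours, blue at (415,310) and vial at (240,295), are well clear of a narrow grip. I'm refining with three views.

```bash
python3 - <<'E'
from h import *
C=pickle.load(open('c0.pkl','rb')); w=pickle.load(open('w1.pkl','rb')); k=1/1.4
X,e=tri((C['scene'],(421.7,242.4)),(C['side'],(218.2,132.9)),(w,(386*k,148*k))); print(X,e)
print(plane(w,(386*k,148*k),.149))
a=plane(w,(330*k,152*k),.1);b=plane(w,(448*k,147*k),.1); print(a,b,np.degrees(np.arctan2(*(b-a)[[1,0]])),(a+b)/2)
# lug side orientation
im=w['image'][95:118,262:290]; hsv=cv2.cvtColor(im,cv2.COLOR_RGB2HSV); m=((hsv[...,1]>120)&(hsv[...,2]<170)&(hsv[...,0]<20)).astype(np.uint8)
n,l,s,ce=cv2.connectedComponentsWithStats(m); i=1+np.argmax(s[1:,4]); print(s[i],ce[i]+[262,95])
rel([X[0]*1e3,X[1]*1e3,200],-150)
E
```

```text
[0.4805153  0.37727097 0.14905381] [np.float64(2.1600953090007313), np.float64(2.115254727541874), np.float64(1.2398478167971643)]
[0.47957914 0.37645738 0.149     ]
[0.49810355 0.34845835 0.1       ] [0.46085889 0.40708038 0.1       ] 122.42924746455444 [0.47948122 0.37776936 0.1       ]
[  5   2  19  19 348] [275.82471264 106.00862069]
at [540.2 415.5 255.7] [ 179.95   -0.   -149.86] t 1.375 w 0.04354559790556617 F [-0.2  0.7 -0.3]
shift [70.8 -3.1 55.7] rot [ 0.001 -0.     0.002]
```

{"name": "drive_tool", "arguments": {"moves": [{"x": 40,"y": -2,"z": 20,"rx": 0,"ry": 0,"rz": -0.024,"fingers": 0.0},{"x": 71,"y": -3,"z": 50,"rx": 0,"ry": 0,"rz": -0.024,"fingers": 0.0},{"x": 71,"y": -3,"z": 55,"rx": 0,"ry": 0,"rz": -0.024,"fingers": 0.0},{"x": 71,"y": -3,"z": 80,"rx": 0,"ry": 0,"rz": -0.024,"fingers": 0.0},{"x": 71,"y": -3,"z": 105,"rx": 0,"ry": 0,"rz": -0.024,"fingers": 0.0},{"x": 71,"y": -3,"z": 125,"rx": 0,"ry": 0,"rz": -0.024,"fingers": 0.0},{"x": 71,"y": -3,"z": 133,"rx": 0,"ry": 0,"rz": -0.024,"fingers": 0.0},{"x": 71,"y": -3,"z": 133,"rx": 0,"ry": 0,"rz": -0.024,"fingers": 0.0},{"x": 71,"y": -3,"z": 133,"rx": 0,"ry": 0,"rz": -0.024,"fingers": 0.0}], "force": 20}}

```text
time_s: 2.5
tool_pos: [0.4824, 0.3763, 0.1237]
tool_rot: [180.0, 0.1, -148.6]
force: [-0.1, 0.2, 0.2]
grip_width: 0.0435
grasp_force: 0.0
```

{"name": "drive_tool", "arguments": {"moves": [{"x": 0,"y": 0,"z": 0,"rx": 0,"ry": 0,"rz": 0,"fingers": 1},{"x": 0,"y": 0,"z": 0,"rx": 0,"ry": 0,"rz": 0,"fingers": 1},{"x": 0,"y": 0,"z": 0,"rx": 0,"ry": 0,"rz": 0,"fingers": 1},{"x": 0,"y": 0,"z": 0,"rx": 0,"ry": 0,"rz": 0,"fingers": 1},{"x": 0,"y": 0,"z": 0,"rx": 0,"ry": 0,"rz": 0,"fingers": 1}], "force": 20}}

```text
time_s: 3.12
tool_pos: [0.4817, 0.3758, 0.1225]
tool_rot: [180.0, -0.0, -148.6]
force: [-0.5, 1.5, -0.7]
grip_width: 0.0135
grasp_force: 20.0
```

Gripped: width 13.5 mm against the 14 mm lug. I'm lifting and flying beyond the hook so the wrist camera can measure the hook from above.

{"name": "drive_tool", "arguments": {"moves": [{"x": 0,"y": 0,"z": -25,"rx": 0,"ry": 0,"rz": 0,"fingers": 1},{"x": 0,"y": 0,"z": -70,"rx": 0,"ry": 0,"rz": 0,"fingers": 1},{"x": 0,"y": 0,"z": -120,"rx": 0,"ry": 0,"rz": 0,"fingers": 1},{"x": 0,"y": 0,"z": -165,"rx": 0,"ry": 0,"rz": 0,"fingers": 1},{"x": 0,"y": -20,"z": -208,"rx": 0,"ry": 0,"rz": 0.05,"fingers": 1},{"x": -5,"y": -65,"z": -208,"rx": 0,"ry": 0,"rz": 0.15,"fingers": 1},{"x": -10,"y": -115,"z": -208,"rx": 0,"ry": 0,"rz": 0.25,"fingers": 1},{"x": -15,"y": -165,"z": -208,"rx": 0,"ry": 0,"rz": 0.35,"fingers": 1},{"x": -20,"y": -215,"z": -208,"rx": 0,"ry": 0,"rz": 0.45,"fingers": 1},{"x": -25,"y": -265,"z": -208,"rx": 0,"ry": 0,"rz": 0.55,"fingers": 1},{"x": -25,"y": -310,"z": -208,"rx": 0,"ry": 0,"rz": 0.653,"fingers": 1},{"x": -25,"y": -339,"z": -208,"rx": 0,"ry": 0,"rz": 0.653,"fingers": 1},{"x": -25,"y": -339,"z": -208,"rx": 0,"ry": 0,"rz": 0.653,"fingers": 1},{"x": -25,"y": -339,"z": -208,"rx": 0,"ry": 0,"rz": 0.653,"fingers": 1}], "force": 20}}

```text
time_s: 4.88
tool_pos: [0.6791, 0.1005, 0.3301]
tool_rot: [179.9, -0.1, 174.0]
force: [0.1, 0.1, -1.1]
grip_width: 0.0139
grasp_force: 20.0
```

```bash
python3 - <<'E'
from h import *
c=grab('wrist'); pickle.dump(c,open('w3.pkl','wb')); save(c,'w3.png',s=1.4)
for p in ([.583,.117,.159],[.6659,.1069,.1663],[.444,-.0636,.1],[.5323,-.0447,.084],[.5187,.0083,.063]): print(np.round(proj(c,p)*1.4))
rel([680,100,330],174)
E
```

```text
[403. 105.]
[400. 243.]
[106. -80.]
[173.  65.]
[250.  43.]
at [679.  101.1 330.3] [ 1.7993e+02 -5.0000e-02  1.7406e+02] t 4.925 w 0.013861952773424913 F [-0.8  0.7 -0.6]
shift [-1.1 -1.   0.3] rot [ 0.001 -0.001  0.001]
```

View pics/w3.png

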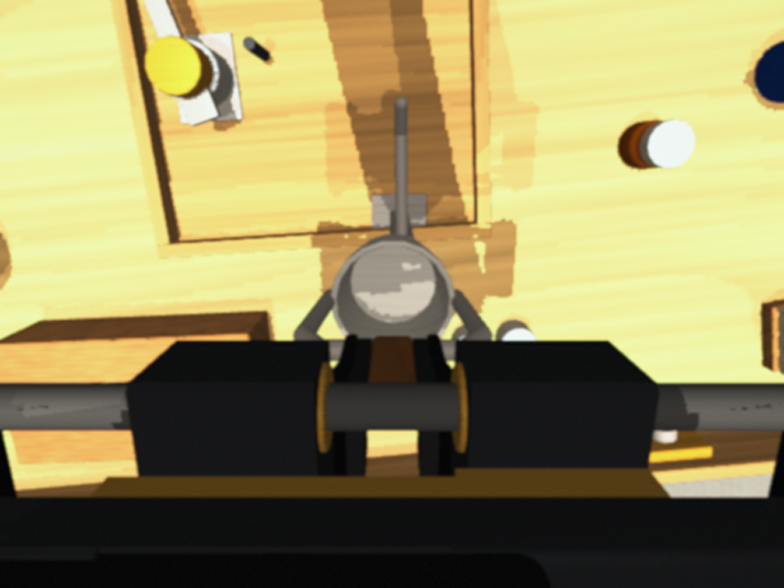

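The wrist picture shows the hook bar running straight up the image, tip end at (402,98), shade change at the seat near (401,133), post hidden behind the pail. That makes the hook's x parallel to tool x. Knob at (174,66) and stop pin at (250,43) are as predicted.

```bash
python3 - <<'E'
from h import *
C=pickle.load(open('c0.pkl','rb')); w=pickle.load(open('w3.pkl','rb')); k=1/1.4
P=lambda x,y:((185+x/2.4,190+y/2.4)); Q=lambda x,y:((225+(x-396)/2.4,140+y/2.4))
t=plane(w,(402*k,98*k),.163); s=plane(w,(401.5*k,133*k),.147); b=plane(w,(401*k,225*k),.153)
T=lambda p:np.round(p*1e3,1)
print('tip',T(t),'seat',T(s),'b',T(b),'ang',np.degrees(np.arctan2(*(s-t)[[1,0]])),np.degrees(np.arctan2(*(b-t)[[1,0]])))
u=(b-t)/np.linalg.norm((b-t)[:2]); print('seat from tip',T(t+24e-3*u))
print('tri tip',tri((C['scene'],P(261,92)),(C['side'],Q(563,40)),(w,(402*k,100*k))))
sc,si=C['scene'],C['side']
print('seat tri', tri((w,(401.5*k,133*k)),(sc,P(248,123)),(si,Q(578,50))))
print('stop',T(plane(w,(250*k,43*k),.064)),'piv',T(plane(w,(174*k,66*k),.084)))
a=plane(w,(172*k,241*k),.035);d=plane(w,(475*k,223*k),.035); print('back wall ang',np.degrees(np.arctan2(*(d-a)[[1,0]])))
# handle top-bar/rim height check of held pail
E
```

```text
tip [579.5 116.8 163. ] seat [598.8 114.8 147. ] b [656.2 108.6 153. ] ang -5.781755728342139 -6.0824787362034725
seat from tip [603.3 114.2 159.9]
tri tip (array([0.58100853, 0.11684048, 0.16071687]), [np.float64(2.1754108208195), np.float64(2.5062126869556947), np.float64(0.6313790733336575)])
seat tri (array([0.60130484, 0.11565081, 0.14146717]), [np.float64(2.7870519460135927), np.float64(2.0406151576542557), np.float64(2.4228255045925544)])
stop [519.1   8.8  64. ] piv [532.7 -44.4  84. ]
back wall ang 87.38001475286029
```

Seat is at about (602.5,114.5), hook yaw -6°, heights as told. Next: to the approach point, down, and in over the tip.

{"name": "drive_tool", "arguments": {"moves": [{"x": 45,"y": 2,"z": 0,"rx": 0,"ry": 0,"rz": 0,"fingers": 1},{"x": 90,"y": 4,"z": 0,"rx": 0,"ry": 0,"rz": 0,"fingers": 1},{"x": 135,"y": 5,"z": 0,"rx": 0,"ry": 0,"rz": 0,"fingers": 1},{"x": 167,"y": 5,"z": 10,"rx": 0,"ry": 0,"rz": 0,"fingers": 1},{"x": 169,"y": 5,"z": 45,"rx": 0,"ry": 0,"rz": 0,"fingers": 1},{"x": 169,"y": 5,"z": 85,"rx": 0,"ry": 0,"rz": 0,"fingers": 1},{"x": 169,"y": 5,"z": 115,"rx": 0,"ry": 0,"rz": 0,"fingers": 1},{"x": 169,"y": 5,"z": 129,"rx": 0,"ry": 0,"rz": 0,"fingers": 1},{"x": 169,"y": 5,"z": 129,"rx": 0,"ry": 0,"rz": 0,"fingers": 1},{"x": 169,"y": 5,"z": 129,"rx": 0,"ry": 0,"rz": 0,"fingers": 1},{"x": 169,"y": 5,"z": 129,"rx": 0,"ry": 0,"rz": 0,"fingers": 1}], "force": 20}}

```text
time_s: 6.3
tool_pos: [0.5128, 0.1224, 0.203]
tool_rot: [179.9, 0.1, 173.9]
force: [0.0, -0.7, -2.0]
grip_width: 0.0136
grasp_force: 20.0
```

```bash
python3 - <<'E'
from h import *
C={n:grab(n) for n in('scene','side')}; pickle.dump(C,open('c4.pkl','wb'))
rel([602.5+.8,114.5,201.5],174)
def cr(n,a,b,w,h,s): return cv2.resize(C[n]['image'][b:b+h,a:a+w,::-1],None,fx=s,fy=s,interpolation=cv2.INTER_CUBIC)
cv2.imwrite('pics/pre.png',np.hstack([cr('scene',245,180,100,115,4),cr('side',245,110,100,115,4)]))
E
```

```text
at [512.5 122.2 202.4] [1.7996e+02 8.0000e-02 1.7394e+02] t 6.4 w 0.013947154490681159 F [-0.1 -0.9 -1.9]
shift [-91.1   1.9   1.1] rot [ 0.001  0.001 -0.001]
```

View pics/pre.png

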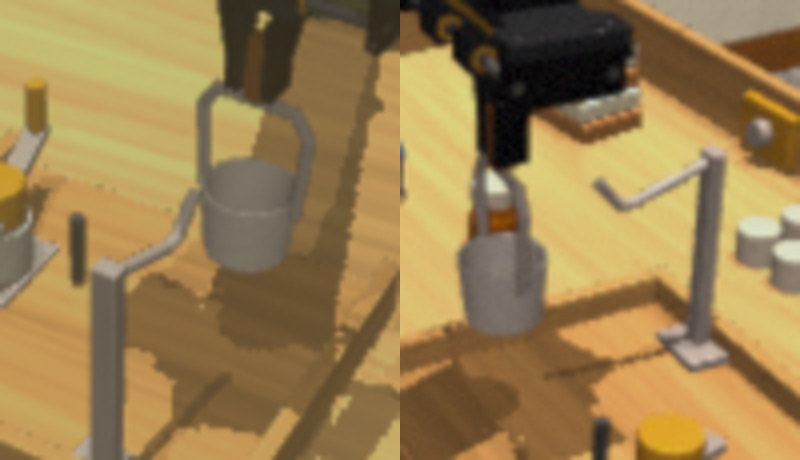

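The picture shows the pail held upright in front of the hook: scene pail (250,215), hook tip (193,200); side pail (503,285), tip (600,182). I'm checking tilt and the tip position relative to the window before inserting.

```bash
python3 - <<'E'
from h import *
C=pickle.load(open('c4.pkl','rb')); c,s=C['scene'],C['side']
A=lambda x,y:(245+x/4,180+y/4); B=lambda x,y:(245+(x-400)/4,110+y/4)
for n,a,b in (('rim',A(250,187),B(503,252)),('tip',A(193,197),B(601,182)),('seat',A(178,240),B(625,206)),('bot',A(246,258),B(503,322)),('barmid',A(254,97),B(499,161)),('posttop',A(108,268),B(712,153))):
    X,e=tri((c,a),(s,b)); print(n,np.round(X*1e3,1),np.round(e,1))
E
```

```text
rim [516.6 125.2 125.7] [0.9 0.9]
tip [585.7 118.8 162. ] [1.4 1.4]
seat [602.4 116.7 142. ] [3. 3.]
bot [517.1 125.9  72.1] [1.1 1.1]
barmid [515.  124.8 189.8] [0.9 0.9]
posttop [667.  109.  167.5] [1.3 1.3]
```

{"name": "drive_tool", "arguments": {"moves": [{"x": -20,"y": 1.5,"z": 1,"rx": 0,"ry": 0,"rz": 0,"fingers": 1},{"x": -40,"y": 1.5,"z": 1,"rx": 0,"ry": 0,"rz": 0,"fingers": 1},{"x": -58,"y": 1.5,"z": 1,"rx": 0,"ry": 0,"rz": 0,"fingers": 1},{"x": -74,"y": 1.5,"z": 1,"rx": 0,"ry": 0,"rz": 0,"fingers": 1},{"x": -85,"y": 1.5,"z": 1,"rx": 0,"ry": 0,"rz": 0,"fingers": 1},{"x": -90,"y": 1.5,"z": 1,"rx": 0,"ry": 0,"rz": 0,"fingers": 1},{"x": -90,"y": 1.5,"z": 1,"rx": 0,"ry": 0,"rz": 0,"fingers": 1},{"x": -90,"y": 1.5,"z": 8,"rx": 0,"ry": 0,"rz": 0,"fingers": 1},{"x": -90,"y": 1.5,"z": 16,"rx": 0,"ry": 0,"rz": 0,"fingers": 1},{"x": -90,"y": 1.5,"z": 24,"rx": 0,"ry": 0,"rz": 0,"fingers": 1},{"x": -90,"y": 1.5,"z": 28,"rx": 0,"ry": 0,"rz": 0,"fingers": 1},{"x": -90,"y": 1.5,"z": 28,"rx": 0,"ry": 0,"rz": 0,"fingers": 1},{"x": -90,"y": 1.5,"z": 28,"rx": 0,"ry": 0,"rz": 0,"fingers": 1}], "force": 20}}

```text
time_s: 8.02
tool_pos: [0.6019, 0.1141, 0.1738]
tool_rot: [180.0, 0.0, 173.9]
force: [-0.4, -0.2, -0.9]
grip_width: 0.0137
grasp_force: 20.0
```

{"name": "drive_tool", "arguments": {"moves": [{"x": 0,"y": 0,"z": 2,"rx": 0,"ry": 0,"rz": 0,"fingers": 1},{"x": 0,"y": 0,"z": 4,"rx": 0,"ry": 0,"rz": 0,"fingers": 1},{"x": 0,"y": 0,"z": 5,"rx": 0,"ry": 0,"rz": 0,"fingers": 1},{"x": 0,"y": 0,"z": 5,"rx": 0,"ry": 0,"rz": 0,"fingers": 1},{"x": 0,"y": 0,"z": 5,"rx": 0,"ry": 0,"rz": 0,"fingers": 1}], "force": 20}}

```text
time_s: 8.65
tool_pos: [0.6019, 0.1141, 0.1687]
tool_rot: [180.0, 0.0, 173.9]
force: [1.0, -0.2, -0.8]
grip_width: 0.0141
grasp_force: 20.0
```

```bash
python3 - <<'E'
from h import *
C={n:grab(n) for n in('scene','side')}
rel([602.5+.8,114.5,168.5],174)
def cr(n,a,b,w,h,s): return cv2.resize(C[n]['image'][b:b+h,a:a+w,::-1],None,fx=s,fy=s,interpolation=cv2.INTER_CUBIC)
cv2.imwrite('pics/hung.png',np.hstack([cr('scene',235,180,100,130,4),cr('side',265,110,100,130,4)]))
E
```

```text
at [601.9 114.1 168.7] [1.7999e+02 3.0000e-02 1.7394e+02] t 8.75 w 0.013572761135330133 F [ 1.4  0.7 -1.4]
shift [-1.4  0.6  0.2] rot [ 0.     0.001 -0.001]
```

View pics/hung.png

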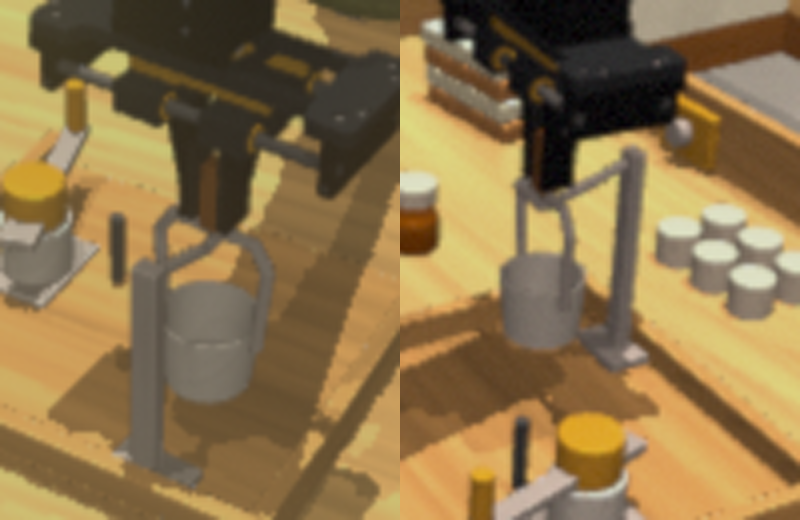

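The handle is over the hook (scene bar at (212,222), side at (545,190)) and the pail is upright. It's not yet bearing on the seat, so I'll lower gently a little more.

{"name": "drive_tool", "arguments": {"moves": [{"x": 0,"y": 0,"z": 1,"rx": 0,"ry": 0,"rz": 0,"fingers": 1},{"x": 0,"y": 0,"z": 1.5,"rx": 0,"ry": 0,"rz": 0,"fingers": 1},{"x": 0,"y": 0,"z": 1.5,"rx": 0,"ry": 0,"rz": 0,"fingers": 1},{"x": 0,"y": 0,"z": 1.5,"rx": 0,"ry": 0,"rz": 0,"fingers": 1}], "force": 20}}

```text
time_s: 9.25
tool_pos: [0.6021, 0.1141, 0.1681]
tool_rot: [180.0, 0.1, 173.9]
force: [-0.2, -0.4, 4.8]
grip_width: 0.0138
grasp_force: 20.0
```

Seated: 4.8 N up at z 168.1. I'll ease off, open just enough, and lift straight up.

{"name": "drive_tool", "arguments": {"moves": [{"x": 0,"y": 0,"z": -0.8,"rx": 0,"ry": 0,"rz": 0,"fingers": 1},{"x": 0,"y": 0,"z": -0.8,"rx": 0,"ry": 0,"rz": 0,"fingers": 0.5},{"x": 0,"y": 0,"z": -0.8,"rx": 0,"ry": 0,"rz": 0,"fingers": 0.3},{"x": 0,"y": 0,"z": -0.8,"rx": 0,"ry": 0,"rz": 0,"fingers": 0.2},{"x": 0,"y": 0,"z": -0.8,"rx": 0,"ry": 0,"rz": 0,"fingers": 0.2},{"x": 0,"y": 0,"z": -10,"rx": 0,"ry": 0,"rz": 0,"fingers": 0.2},{"x": 0,"y": 0,"z": -25,"rx": 0,"ry": 0,"rz": 0,"fingers": 0.2},{"x": 0,"y": 0,"z": -45,"rx": 0,"ry": 0,"rz": 0,"fingers": 0.2},{"x": 0,"y": 0,"z": -80,"rx": 0,"ry": 0,"rz": 0,"fingers": 0.2},{"x": 0,"y": 0,"z": -80,"rx": 0,"ry": 0,"rz": 0,"fingers": 0.2}], "force": 20}}

```text
time_s: 10.5
tool_pos: [0.6038, 0.1143, 0.2519]
tool_rot: [179.8, 0.4, 173.9]
force: [-0.4, 0.2, -0.1]
grip_width: 0.0348
grasp_force: 0.0
```

Released (force zero, width 35 mm). I'm moving so the wrist camera sees the bolt post, checking the hung pail with the fixed cameras at the same time.

{"name": "drive_tool", "arguments": {"moves": [{"x": 20,"y": -60,"z": 0,"rx": 0,"ry": 0,"rz": 0,"fingers": 0.1},{"x": 40,"y": -115,"z": 0,"rx": 0,"ry": 0,"rz": 0,"fingers": 0.1},{"x": 60,"y": -165,"z": 10,"rx": 0,"ry": 0,"rz": 0,"fingers": 0.1},{"x": 60,"y": -181,"z": 20,"rx": 0,"ry": 0,"rz": 0,"fingers": 0.1},{"x": 60,"y": -181,"z": 20,"rx": 0,"ry": 0,"rz": 0,"fingers": 0.1},{"x": 60,"y": -181,"z": 20,"rx": 0,"ry": 0,"rz": 0,"fingers": 0.1}]}}

```text
time_s: 11.25
tool_pos: [0.5237, -0.0575, 0.2272]
tool_rot: [180.0, 0.0, 174.1]
force: [-0.8, 0.6, 0.2]
grip_width: 0.039
grasp_force: 0.0
```

```bash
python3 - <<'E'
from h import *
C={n:grab(n) for n in('scene','side','wrist')}; pickle.dump(C,open('c5.pkl','wb')); w=C['wrist']
print('exp post',proj(w,[.444,-.0636,.1]),'exp piv',proj(w,[.5325,-.0445,.084]))
for n in C:
    hsv=cv2.cvtColor(C[n]['image'],cv2.COLOR_RGB2HSV); m=cv2.inRange(hsv,(19,170,90),(32,255,255))
    k,l,s,ce=cv2.connectedComponentsWithStats(m)
    for i in range(1,k):
        if s[i,4]>25: print(n,s[i],np.round(ce[i],1))
rel([444,-63.6,200],174)
def cr(n,a,b,w,h,s): return cv2.resize(C[n]['image'][b:b+h,a:a+w,::-1],None,fx=s,fy=s,interpolation=cv2.INTER_CUBIC)
W=cv2.resize(w['image'][:,:,::-1],(400,300)); W=np.vstack([W,np.zeros((180,400,3),np.uint8)])
cv2.imwrite('pics/bolt.png',np.hstack([W,cr('scene',235,190,100,120,4)[:, :200+100],cr('side',290,140,25,120,4)]))
E
```

```text
exp post [261.25664483  95.97873653] exp piv [296.79018519 202.66906419]
scene [252 200   3  12  26] [253.4 205.2]
scene [236 221  15  15 173] [243.  227.7]
wrist [250  88  14  18 168] [256.8  96.9]
wrist [ 273  188   45   35 1273] [294.7 203.7]
wrist [384 268   8  54 199] [388.  295.5]
wrist [168 276   8  46 164] [171.2 297.8]
at [523.6 -57.9 227.2] [1.7999e+02 1.0000e-02 1.7410e+02] t 11.4 w 0.03914358370549588 F [-0.5 -0.4 -0.1]
shift [ 78.6 -13.9  27.2] rot [0.    0.    0.002]
```

```bash
python3 - <<'E'
from h import *
C=pickle.load(open('c5.pkl','rb')); w=C['wrist']
def cr(n,a,b,w,h,s): return cv2.resize(C[n]['image'][b:b+h,a:a+w,::-1],None,fx=s,fy=s,interpolation=cv2.INTER_CUBIC)
cv2.imwrite('pics/bolt.png',np.hstack([cr('wrist',236,72,42,88,6),cr('scene',240,190,88,176,3),cr('side',285,100,88,176,3)]))
for p in ((256.8,95),(257,97)): print(plane(w,p,.1))
v,e=tri((w,(257,96)),(pickle.load(open('c0.pkl','rb'))['scene'],(254.2,200.8)),(pickle.load(open('c0.pkl','rb'))['side'],(285.4,228.8))); print(v,e)
print('nadir-up dir: base proj',proj(w,[v[0],v[1],.064]),'top',proj(w,[v[0],v[1],.1]))
E
```

```text
[ 0.44296806 -0.0668076   0.1       ]
[ 0.44439547 -0.06682992  0.1       ]
[ 0.44339159 -0.06514071  0.09805111] [np.float64(1.7303085860812932), np.float64(2.839052448362555), np.float64(1.3897541323655647)]
nadir-up dir: base proj [261.52121176  96.72575614] top [259.0987848   95.35095351]
```

View pics/bolt.png

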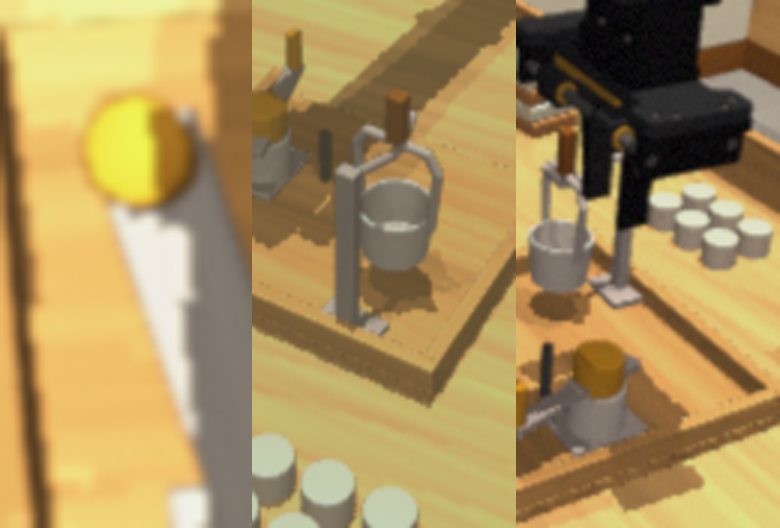

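The last picture shows the pail hanging free and upright on the hook (scene (398,220), side (560,255)). The wrist crop puts the post's top circle at (138,148), i.e. pixel (259,96.7), which gives (443.8,-65.0). That is 91 mm from the pivot at 193°, as it must be. Going to grasp the post.

{"name": "drive_tool", "arguments": {"moves": [{"x": 40,"y": -8,"z": 0,"rx": 0,"ry": 0,"rz": 0,"fingers": 0.0},{"x": 75,"y": -15,"z": 20,"rx": 0,"ry": 0,"rz": 0,"fingers": 0.0},{"x": 78.5,"y": -15,"z": 60,"rx": 0,"ry": 0,"rz": 0,"fingers": 0.0},{"x": 78.5,"y": -15,"z": 90,"rx": 0,"ry": 0,"rz": 0,"fingers": 0.0},{"x": 78.5,"y": -15,"z": 120,"rx": 0,"ry": 0,"rz": 0,"fingers": 0.0},{"x": 78.5,"y": -15,"z": 140,"rx": 0,"ry": 0,"rz": 0,"fingers": 0.0},{"x": 78.5,"y": -15,"z": 149,"rx": 0,"ry": 0,"rz": 0,"fingers": 0.0},{"x": 78.5,"y": -15,"z": 149,"rx": 0,"ry": 0,"rz": 0,"fingers": 0.0},{"x": 78.5,"y": -15,"z": 149,"rx": 0,"ry": 0,"rz": 0,"fingers": 0.0}], "force": 40}}

```text
time_s: 12.52
tool_pos: [0.4441, -0.0661, 0.079]
tool_rot: [180.0, 0.1, 174.0]
force: [-0.6, 0.2, 0.8]
grip_width: 0.0437
grasp_force: 0.0
```

{"name": "drive_tool", "arguments": {"moves": [{"x": 0,"y": 0,"z": 0,"rx": 0,"ry": 0,"rz": 0,"fingers": 1},{"x": 0,"y": 0,"z": 0,"rx": 0,"ry": 0,"rz": 0,"fingers": 1},{"x": 0,"y": 0,"z": 0,"rx": 0,"ry": 0,"rz": 0,"fingers": 1},{"x": 0,"y": 0,"z": 0,"rx": 0,"ry": 0,"rz": 0,"fingers": 1},{"x": 0,"y": 0,"z": 0,"rx": 0,"ry": 0,"rz": 0,"fingers": 1}], "force": 40}}

```text
time_s: 13.15
tool_pos: [0.4434, -0.0655, 0.0781]
tool_rot: [179.9, 0.0, 174.0]
force: [-0.7, 3.2, 1.0]
grip_width: 0.0128
grasp_force: 40.0
```

```bash
python3 - <<'E'
from h import *
from cell import sensors
p=sensors.get_obs()['tool_pos'][:2]*1e3; pv=np.array([532.5,-44.5]); d=p-pv; a=np.arctan2(d[1],d[0])%(2*np.pi); r=np.hypot(*d)
print(np.degrees(a),r,p)
y=np.radians(sensors.get_obs()['tool_rot'][2]); ex=np.array([np.cos(y),np.sin(y)]); ey=np.array([np.sin(y),-np.cos(y)])
for t in np.linspace(0.1,1.4,14):
    q=pv+r*np.array([np.cos(a-t),np.sin(a-t)])-p; print(round(t,2),np.round([q@ex,q@ey],1))
E
```

```text
193.2628697924414 91.57152097088007 [443.37089745 -65.50824914]
0.1 [2.6 8.8]
0.2 [ 4.3 17.8]
0.3 [ 5.1 26.9]
0.4 [ 5. 36.]
0.5 [ 3.9 45.1]
0.6 [ 2.  54.1]
0.7 [-0.8 62.8]
0.8 [-4.5 71.2]
0.9 [-9.  79.2]
1.0 [-14.2  86.6]
1.1 [-20.2  93.6]
1.2 [-26.9  99.9]
1.3 [-34.1 105.5]
1.4 [-41.9 110.3]
```

Post held. Winding along the arc in two stages, reading the force in between.

{"name": "drive_tool", "arguments": {"moves": [{"x": 2.6,"y": 8.8,"z": 0,"rx": 0,"ry": 0,"rz": 0,"fingers": 1},{"x": 4.3,"y": 17.8,"z": 0,"rx": 0,"ry": 0,"rz": 0,"fingers": 1},{"x": 5.1,"y": 26.9,"z": 0,"rx": 0,"ry": 0,"rz": 0,"fingers": 1},{"x": 5.0,"y": 36,"z": 0,"rx": 0,"ry": 0,"rz": 0,"fingers": 1},{"x": 3.9,"y": 45.1,"z": 0,"rx": 0,"ry": 0,"rz": 0,"fingers": 1},{"x": 2.0,"y": 54.1,"z": 0,"rx": 0,"ry": 0,"rz": 0,"fingers": 1},{"x": -0.8,"y": 62.8,"z": 0,"rx": 0,"ry": 0,"rz": 0,"fingers": 1},{"x": -0.8,"y": 62.8,"z": 0,"rx": 0,"ry": 0,"rz": 0,"fingers": 1}], "force": 40}}

```text
time_s: 14.15
tool_pos: [0.4476, -0.0059, 0.0776]
tool_rot: [-179.8, -0.4, 173.9]
force: [-8.3, -5.5, 8.9]
grip_width: 0.0127
grasp_force: 40.0
```

{"name": "drive_tool", "arguments": {"moves": [{"x": -3.7,"y": 8.4,"z": 0,"rx": 0,"ry": 0,"rz": 0,"fingers": 1},{"x": -8.2,"y": 16.4,"z": 0,"rx": 0,"ry": 0,"rz": 0,"fingers": 1},{"x": -13.4,"y": 23.8,"z": 0,"rx": 0,"ry": 0,"rz": 0,"fingers": 1},{"x": -19.4,"y": 30.8,"z": 0,"rx": 0,"ry": 0,"rz": 0,"fingers": 1},{"x": -26.1,"y": 37.1,"z": 0,"rx": 0,"ry": 0,"rz": 0,"fingers": 1},{"x": -33.3,"y": 42.7,"z": 0,"rx": 0,"ry": 0,"rz": 0,"fingers": 1},{"x": -33.3,"y": 42.7,"z": 0,"rx": 0,"ry": 0,"rz": 0,"fingers": 1},{"x": -33.3,"y": 42.7,"z": 0,"rx": 0,"ry": 0,"rz": 0,"fingers": 1}], "force": 50}}

```text
time_s: 15.15
tool_pos: [0.4855, 0.0314, 0.0775]
tool_rot: [-179.7, -0.3, 173.8]
force: [-7.5, -6.3, 5.7]
grip_width: 0.0124
grasp_force: 50.0
```

```bash
cat > st.py <<'E'
from h import *
from cell import sensors
o=sensors.get_obs(); p=o['tool_pos']*1e3; d=p[:2]-[532.5,-44.5]; a=np.arctan2(d[1],d[0]); u=d/np.hypot(*d); cw=np.array([u[1],-u[0]])
print('p',np.round(p,1),'turn',193-np.degrees(a)%360,'r',np.hypot(*d),'F rad',o['force'][:2]@u,'F cw',o['force'][:2]@cw,o['force'],o['wrist_torque'],o['grip_width'],o['time_s'])
w=grab('wrist'); pickle.dump(w,open('w9.pkl','wb'))
E
python3 st.py
```

```text
p [485.5  31.4  77.5] turn 71.25564637789317 r 89.23850557052903 F rad -1.4092583806560537 F cw -9.70793259904915 [-7.51421219 -6.30607482  5.67135207] [-1.63321231  1.33958026 -0.20015705] 0.012433823224897006 15.15
```

{"name": "drive_tool", "arguments": {"moves": [{"x": -2.5,"y": 1.7,"z": 0,"rx": 0,"ry": 0,"rz": 0,"fingers": 1},{"x": -4.2,"y": 2.8,"z": 0,"rx": 0,"ry": 0,"rz": 0,"fingers": 1},{"x": -4.2,"y": 2.8,"z": 0,"rx": 0,"ry": 0,"rz": 0,"fingers": 1},{"x": -4.2,"y": 2.8,"z": 0,"rx": 0,"ry": 0,"rz": 0,"fingers": 1}], "force": 50}}

```text
time_s: 15.7
tool_pos: [0.4889, 0.0333, 0.0774]
tool_rot: [-179.7, -0.5, 173.7]
force: [-9.5, -7.2, 9.6]
grip_width: 0.0131
grasp_force: 50.0
```

```bash
python3 st.py
```

```text
p [488.9  33.3  77.4] turn 73.69686682433498 r 89.18009728360457 F rad -1.6766277082739176 F cw -11.82541193592174 [-9.49166977 -7.24980365  9.62437521] [-1.71623508  2.03647843 -0.48305247] 0.013088089969389061 15.7
```

{"name": "drive_tool", "arguments": {"moves": [{"x": -2.5,"y": 1.7,"z": 0,"rx": 0,"ry": 0,"rz": 0,"fingers": 1},{"x": -2.5,"y": 1.7,"z": 0,"rx": 0,"ry": 0,"rz": 0,"fingers": 1},{"x": -2.5,"y": 1.7,"z": 0,"rx": 0,"ry": 0,"rz": 0,"fingers": 1}], "force": 50}}

```text
time_s: 16.12
tool_pos: [0.4905, 0.034, 0.0773]
tool_rot: [-179.6, -0.6, 173.7]
force: [-11.8, -10.4, 10.9]
grip_width: 0.0127
grasp_force: 50.0
```

```bash
python3 st.py
```

```text
p [490.5  34.   77.3] turn 74.85168883430275 r 88.97979091525082 F rad -3.6200026196459323 F cw -15.31016685067441 [-11.79166804 -10.41451836  10.86046339] [-2.06011029  2.64344399 -0.18501333] 0.012675092929757227 16.125
```

{"name": "drive_tool", "arguments": {"moves": [{"x": -2.5,"y": 1.7,"z": 0,"rx": 0,"ry": 0,"rz": 0,"fingers": 1},{"x": -2.5,"y": 1.7,"z": 0,"rx": 0,"ry": 0,"rz": 0,"fingers": 1},{"x": -2.5,"y": 1.7,"z": 0,"rx": 0,"ry": 0,"rz": 0,"fingers": 1},{"x": -2.5,"y": 1.7,"z": 0,"rx": 0,"ry": 0,"rz": 0,"fingers": 1}], "force": 50}}

```text
time_s: 16.68
tool_pos: [0.4908, 0.0341, 0.0771]
tool_rot: [-179.5, -0.9, 173.7]
force: [-19.2, -12.5, 17.4]
grip_width: 0.0128
grasp_force: 50.0
```

```bash
python3 st.py
```

```text
p [490.8  34.1  77.1] turn 75.03634000545273 r 89.0044550175439 F rad -2.0794822735110596 F cw -22.83279484727213 [-19.19186291 -12.54325178  17.42909981] [-2.66312654  4.03930913 -0.12748425] 0.01280231067676582 16.675
```

Movement has stopped (0.3 mm for a 3 mm push) while the clockwise reaction rose from 15 to 23 N. The arm is against its stop at 75° (1.3 rad = 74.5°). Last check: steady over time, and pail unchanged.

{"name": "drive_tool", "arguments": {"moves": [{"x": 0,"y": 0,"z": 0,"rx": 0,"ry": 0,"rz": 0,"fingers": 1},{"x": 0,"y": 0,"z": 0,"rx": 0,"ry": 0,"rz": 0,"fingers": 1},{"x": 0,"y": 0,"z": 0,"rx": 0,"ry": 0,"rz": 0,"fingers": 1},{"x": 0,"y": 0,"z": 0,"rx": 0,"ry": 0,"rz": 0,"fingers": 1},{"x": 0,"y": 0,"z": 0,"rx": 0,"ry": 0,"rz": 0,"fingers": 1},{"x": 0,"y": 0,"z": 0,"rx": 0,"ry": 0,"rz": 0,"fingers": 1}], "force": 50}}

```text
time_s: 17.48
tool_pos: [0.4908, 0.0341, 0.0772]
tool_rot: [-179.5, -0.9, 173.7]
force: [-18.4, -12.7, 17.4]
grip_width: 0.0128
grasp_force: 50.0
```

```bash
python3 st.py; python3 - <<'E'
from h import *
C=pickle.load(open('c5.pkl','rb')); D={n:grab(n) for n in('scene','side')}
for n,(a,b,u,v) in dict(scene=(270,215,300,285),side=(287,140,312,200)).items():
    for k in (C,D):
        hsv=cv2.cvtColor(k[n]['image'][b:v,a:u],cv2.COLOR_RGB2HSV); m=cv2.inRange(hsv,(5,120,40),(16,255,150)); 
        kk,l,s,ce=cv2.connectedComponentsWithStats(m); print(n,'lug',[(s[i].tolist(),np.round(ce[i],1).tolist()) for i in range(1,kk) if s[i,4]>25])
    d=cv2.absdiff(C[n]['image'][b:v,a:u],D[n]['image'][b:v,a:u]).max(2); print('changed',(d>40).mean(), 'shift',cv2.phaseCorrelate(*[np.float32(cv2.cvtColor(k[n]['image'][b:v,a:u],cv2.COLOR_RGB2GRAY)) for k in (C,D)]))
E
```

```text
p [490.8  34.1  77.2] turn 75.05253764241206 r 88.9783414878219 F rad -2.560907572140227 F cw -22.23868520718452 [-18.44495931 -12.68466962  17.40941667] [-2.65922771  4.0238109  -0.22483823] 0.01276891905007797 17.475
scene lug [([15, 4, 8, 19, 111], [17.8, 13.1])]
scene lug [([14, 5, 9, 19, 130], [17.9, 13.3])]
changed 0.22523809523809524 shift ((0.18587979101091, 0.834289601374337), 0.5138440403673384)
side lug [([0, 0, 18, 18, 130], [11.3, 6.5]), ([3, 57, 22, 3, 42], [12.7, 58.3])]
side lug [([10, 0, 8, 11, 59], [14.2, 4.6])]
changed 0.81 shift ((-4.7481779652481855, -18.603302694092015), 0.17249599774678548)
```

The hold is steady and the pail's lug is where it was (scene centroid within 0.2 px). Handing in.

```bash
python3 -c "
from cell import workorder; print(workorder.sign_off())"
```

```text
the job is handed in; nothing more can be done
None
```

The metal pail hangs free and upright on the hook, the bolt arm is held against its stop (about 75° turned, 22 N push), and the job was handed in at about 17.6 s of the allowed 53 s; the judge's verdict was not shown.

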